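# Close up the conditioning cabinet

## Robot

A 6-joint arm with a two-finger parallel gripper is mounted at the origin on the work surface. World frame = base frame: x ahead of the robot, y to its left, z up, the work surface at z = 0. Lengths are in m, angles in rad, forces in N, time in s.
With the tool pointing down it reaches from about 0.15 to 0.775 m from the base axis. Payload 6.1 kg.
Tool frame: the origin (TCP) lies at the very end of the fingers, on their centre line; the grasp point (between the pads) lies 19 mm behind it; z points along the fingers, y is the direction in which the jaws open and shut (so a half turn about z gives the same grasp; the last joint's range is limited). The gripper opens to 85 mm and grips with 20 to 120 N. Pads are 22 mm wide; open, the fingers measure 114 mm over their backs; the gripper's body (76 mm by 85 mm) begins 54 mm behind the grasp point. The pads swing forward as they close: fully open they stand 13 mm farther back than shut.
Start: joints at [-1.122, 0.126, -0.04, 1.405, 0, 1.571], TCP at [0.228, -0.473, 0.231] pointing down, gripper open.
Joint ranges: [-2.72, 2.72], [-0.95, 1.95], [-1.27, 1.35], [-1.78, 2.02], [-1.46, 1.47], [-3.14, 3.14]. Speed limits (rad/s): [2.39, 2.39, 3.01, 3.14, 3.14, 3.14].

## Interface

Orientations are given as a unit quaternion [x, y, z, w].
In Python, from bench import get_state, read_camera, hand_in, silhouettes gives the robot as it stands.
- The arm moves only by the shell command python3 -m crank 'ROWS' [FORCE]. ROWS is JSON, one flat list of numbers, 7 for each row, row after row: the turn, a rotation vector about the world's x, y, z in rad, then the shift along the world's x, y, z in cm, then the opening, from 0 (shut) to 1 (fully open). A call has 1 to 20 rows; each row shifts and turns the pose as measured when the row begins; what a row does not reach is not made up. A row lasts 1/10 s, in which the tool goes at most 50 mm and 8.59 degrees, less where a joint would pass 70% of its speed; a pose out of reach is approached as far as the arm can. A call with a gripper value outside its range is refused whole. The fingers move at their own pace and stop on an object; FORCE is the grip in N (left out, the last holds). Time passes only in rows, so rows that do not move let the fingers close. It gives the time, the measured TCP pose, the force and the opening at its end, in the units of the state.
- get_state(): the state, without advancing time (a new reading comes with each control period).
- read_camera(name): name is "side" or "top" or "wrist"; returns a dict with "img" (420x560x3 uint8, blue, green, red), "fx", "fy", "cx", "cy" (pixels), "R" (3x3) and "t" (3): a world point X has camera coordinates R X + t. Camera axes: x right, y down, z forward; pixel columns grow to the right and rows downward; lengths in m; the calibration is good to about 2 mm. A picture is of the moment at which its call begins. There is no depth.
- hand_in(): hands the job in, once; it reports no verdict.
Trained networks look in the newest picture that a camera, given by its name, has taken for a name from the list of things; names that differ only in an ending like _2 or _b are one class to them, and where a whole thing is asked for, a point or a joint stands for the part that bears it (a point fixed in the world has none). Each returns a list of dicts, best first, with "p" (0 to 1); they miss things now and then, are a little off and sometimes report something else, mostly with a low value. They report only what shows in the picture. A call takes as long as a camera call. They do not tell look-alikes from the thing itself.
- silhouettes(name, camera): "mask" (420x560 bool, what is visible of it) and "bbox" ([left, top, right, bottom] in pixels, round what is visible of it).
The state is a dict: "clock": time; "qpos": joint angles; "joint_vel": joint speeds; "joint_efforts": joint torques, N m; "position": TCP position; "tool_rot": TCP orientation; "force": force on the tool from outside, world axes, zero at the start; "ft_torque": the same for the moment, N m; "gripper_width": opening from 0.0 (shut) to 1.0 (fully open).
Only numpy, scipy, OpenCV 4.12 (cv2) and the standard library are available. Lean on these libraries where they do the work, as an engineer would, in place of code of your own. Each camera call takes 0.05 s, during which the arm holds its last target. There are 200 camera calls.

## Task

Push the orange-fronted tray with the sample pot on it all the way into the grey cabinet while the door still stands open, keeping the pot upright on the tray. Then swing the blue door shut and press it gently until it clicks onto its catch and stays shut by itself; never lean hard on the cabinet (30 N is too much), and leave the other things on the bench where they are.

Things in the scene. Friction and masses are not known exactly. Their poses are not given: they have to be found in the camera images.
- cabinet: grey box fixed to the bench, 234 deep (x), 240 wide (y), 175 mm high. Origin on the bench, 124 mm behind the mouth, 110 mm before the back; x points into the cabinet, the open mouth looks to -x with its plane at x = -124 mm; y to the left of someone looking in along +x; z up. Walls 12 mm; the roof (163 to 175 mm high) ends 14 mm behind the mouth. Carries tray, door and hidden catch.
- tray (a joint): how far the tray is pulled out along the cabinet's -x, m. 0 = home, its lip 5 mm behind the mouth plane; hard stop at -0.006. Home means below 0.006. It slides with about 2 N of friction and stays where left. While it sticks out it is in the door's way.
- tray_lip (a point): middle of the outer face of the tray's upright orange front lip, 3 mm below the lip's top edge. The lip is 150 mm wide (cabinet y), 6 mm thick, its top edge 147 mm and bottom edge 82 mm above the bench; axes are the cabinet's. Push on it along the cabinet's +x.
- tray_floor (a point): centre of the upper face of the tray's floor (180 x 150 mm, 91 mm above the bench, rims 14 mm); axes are the cabinet's
- door (a joint): door angle, rad: 0 = parallel with the mouth, grows as it opens (1.3 to 1.7 at the start). A weak spring swings the door open again, beyond 0.5, unless the catch holds it (0.3 Nm near shut, friction 0.12 Nm). Latched, it rests anywhere from 0 (flush) to 0.08 rad: the catch is adjustable in depth and its setting cannot be seen, only felt.
- door_hinge (a point): top of the blue door's vertical hinge line, 165 mm high, at cabinet x = -132, y = +116 mm. Axes turn with the door: y from free edge to hinge, x normal to the panel, inward when shut, z up. Panel 14 mm thick (x -7 to +7), 232 mm wide (y 0 to -232), 155 mm high (10 to 165 mm above the bench).
- door_edge (a point): top corner of the door's outer face at its free edge; axes as door_hinge
- door_nose (a point): tip of the steel catch nose on the door's inside face, 31 mm out from it, 205 mm from the hinge, 105 mm high; axes as door_hinge. It must pass a hidden sprung roller, met 13 mm before the seat: 9 to 14 N at the free end, giving way suddenly half way and drawing the door in. Behind the seat a rubber buffer gives 3 mm at 3 N/mm, then a hard stop.
- pot: amber sample pot with white cap, 48 mm diameter, 52 mm high, 120 g, standing on the tray; origin at the centre of its underside, z up
- spare_pot: a like pot standing on the bench, not to be disturbed; origin under its centre
- beaker: glass beaker, 68 mm diameter, 85 mm high, on the bench, not to be disturbed; origin under its centre
- reagent: amber bottle, 64 mm diameter, 140 mm high, on the bench, not to be disturbed; origin under its centre
- case: small aluminium case with handle, 100 x 150 x 99 mm, 1.2 kg, on the bench, not to be disturbed; origin under its centre
- driver: screwdriver with red handle lying on the bench, about 200 mm long, not to be disturbed; x points along it to the tip
- dish: white shallow dish, 90 mm diameter, 18 mm high, on the bench, not to be disturbed; origin under its centre
Not all that is in view belongs to the job. Leave any red look-alike of the pot alone.

How it is judged:
By the outcome, as a careful person would: the job done as asked, in the order asked, and still so for the second after the job is handed in, with the robot touching nothing.
It also fails if it takes over 64 s, if anything falls off the work surface, if the arm or the gripper's body presses on something with over 40 N, if the wrist force passes 120 N, or if a joint passes its speed limit or range.

## Working session

There is one attempt and no reset: what is moved stays moved. The work goes in short steps, Python scripts to look and compute and a shell command to move; the robot and the scene stay as the last step left them, time stands still between calls to the robot, and variables do not carry over. Pictures are saved under pics/ and viewed, about 8 in all and at most 12, crops included, and the job is handed in when it is done.

```bash
mkdir -p pics; ls; python3 - <<'E'
from bench import *
import cv2
s=get_state();print({k:s[k] for k in('clock','position','tool_rot','force','gripper_width')})
for n in('side','top'):
    c=read_camera(n);cv2.imwrite(f'pics/{n}0.png',c['img']);print(n,c['fx'],c['cx'],c['cy'],c['R'],c['t'])
    for k in('cabinet','tray','door','pot','spare_pot','beaker','reagent','case','driver','dish'):
        print(n,k,[(round(d['p'],2),[int(v) for v in d['bbox']]) for d in silhouettes(k,n)])
E
```

```text
pics
{'clock': 0.0, 'position': array([ 0.22762223, -0.47265382,  0.23052868]), 'tool_rot': array([ 9.74928734e-01,  2.22515923e-01, -1.77082714e-04, -7.71652948e-04]), 'force': array([ 0.60085816, -0.53798138,  0.31683857]), 'gripper_width': 1.0033118029059782}
side 481.575233205652 279.2707348924424 203.71052688999978 [[ 0.99710155 -0.07236111 -0.02350237]
 [-0.06196912 -0.59320599 -0.80266212]
 [ 0.04413978  0.80179207 -0.59597077]] [-0.55217564  0.15624556  1.52022255]
side cabinet [(0.87, [242, 140, 325, 264])]
side tray [(0.84, [264, 178, 312, 216])]
side door [(0.83, [241, 178, 260, 261])]
side pot [(0.82, [220, 214, 236, 233]), (0.67, [241, 182, 262, 266]), (0.62, [225, 193, 242, 214]), (0.61, [279, 180, 295, 197]), (0.54, [320, 241, 333, 262])]
side spare_pot [(0.81, [200, 290, 217, 321]), (0.68, [237, 287, 269, 318])]
side beaker [(0.79, [264, 322, 290, 362]), (0.35, [242, 181, 262, 265])]
side reagent [(0.83, [309, 283, 337, 336])]
side case [(0.78, [254, 123, 281, 140]), (0.32, [242, 181, 257, 263])]
side driver [(0.87, [261, 381, 345, 410])]
side dish [(0.58, [236, 289, 
[... 175 characters left out ...]
138]
 [ 0.04557199 -0.00650564 -0.99893987]] [0.02766849 0.53997626 1.40786235]
top cabinet [(0.85, [173, 139, 334, 237])]
top tray [(0.64, [250, 163, 287, 217]), (0.21, [248, 221, 333, 237])]
top door [(0.94, [250, 222, 334, 238]), (0.68, [458, 196, 465, 223])]
top pot [(0.76, [322, 155, 330, 170]), (0.75, [257, 181, 271, 199]), (0.67, [266, 244, 280, 258]), (0.45, [233, 240, 246, 255])]
top spare_pot [(0.77, [372, 259, 386, 277]), (0.42, [250, 224, 333, 239])]
top beaker [(0.95, [409, 209, 441, 223]), (0.42, [81, 185, 139, 221])]
top reagent [(0.56, [393, 163, 419, 185])]
top case [(0.94, [80, 181, 139, 220])]
top driver [(0.7, [453, 168, 467, 222])]
top dish [(0.75, [362, 216, 388, 245])]
```

```bash
python3 - <<'E'
import cv2,numpy as np
a=cv2.imread('pics/side0.png');b=cv2.imread('pics/top0.png')
a=cv2.resize(a[110:280,190:350],None,fx=3.5,fy=3.5,interpolation=2)
cv2.imwrite('pics/sc.png',a)
b=cv2.resize(b[120:290,60:480],None,fx=1.9,fy=1.9,interpolation=2);cv2.imwrite('pics/tc.png',b)
E
```

```text
(no output)
```

View pics/side0.png

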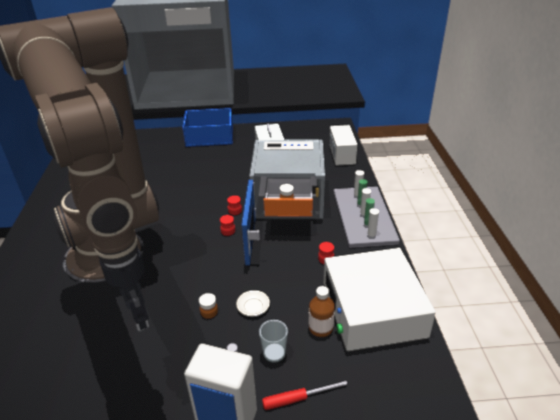

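View pics/top0.png

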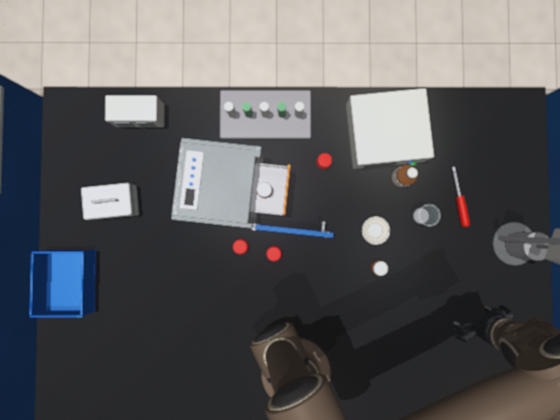

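View pics/sc.png

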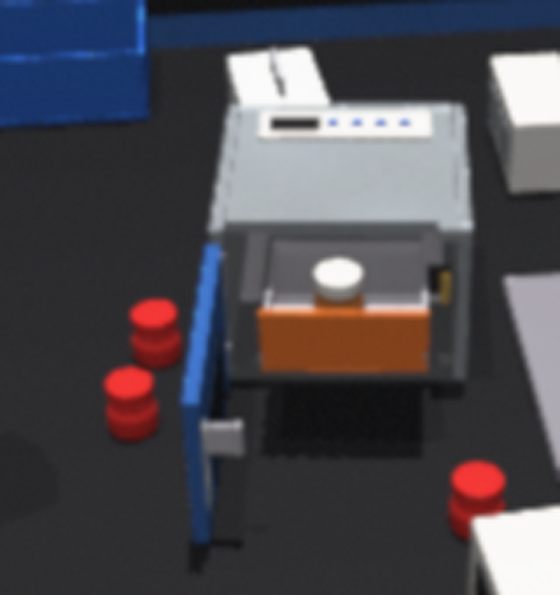

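The side picture shows the cabinet (262–322, 140–218), with the orange lip at (288, 205) and the capped pot on the tray at (287, 190). The blue door is open at (248, 225), with its nose at (254, 235).

Things that could be taken for the pot:
- Red look-alikes at side (234, 205), (227, 225) and (326, 252). Leave these alone.
- The spare pot on the bench at (208, 305).

The crop confirms that the amber pot with the white cap on the tray is the right one. The mouth faces world -y, with the hinge on the robot's side. Next I'll fit the model to the masks.

```bash
cat > h.py <<'E'
from bench import *
import cv2,numpy as np
from scipy.optimize import minimize
def proj(c,P):
    q=np.asarray(P)@np.array(c['R']).T+c['t'];return np.c_[c['fx']*q[:,0]/q[:,2]+c['cx'],c['fy']*q[:,1]/q[:,2]+c['cy']]
def box(a,b): return np.array([[x,y,z] for x in(a[0],b[0]) for y in(a[1],b[1]) for z in(a[2],b[2])],float)/1000
def cabw(p,P):
    c,s=np.cos(p[2]),np.sin(p[2]);return np.asarray(P)@np.array([[c,s,0],[-s,c,0],[0,0,1]])+[p[0],p[1],0]
def doorc(th,P):  # door_hinge frame (origin on bench) -> cabinet
    c,s=np.cos(th),np.sin(th);return np.asarray(P)@np.array([[c,-s,0],[s,c,0],[0,0,1]])+[-.132,.116,0]
def hull(c,W):
    m=np.zeros((420*4,560*4),np.uint8)
    cv2.fillConvexPoly(m,cv2.convexHull(np.round(proj(c,W)*4+1.5).astype(np.int32)),1)
    return cv2.resize(m.astype(np.float32),(560,420),interpolation=cv2.INTER_AREA)
def parts(p):
    d=p[3]*1000
    return dict(cabinet=cabw(p,box((-124,-120,0),(110,120,175))),
      lip=cabw(p,box((-119-d,-75,82),(-113-d,75,147))),
      tray=cabw(p,box((-119-d,-75,82),(-110,75,105))),
      door=cabw(p,doorc(p[4],box((-7,-232,10),(7,0,165)))))
iou=lambda a,b:np.minimum(a,b).sum()/np.maximum(a,b).sum()
E
cat > fit.py <<'E'
from h import *
cs={n:read_camera(n) for n in('side','top')}
M={(n,k):silhouettes(k,n)[0]['mask'].astype(np.float32) for n in cs for k in('cabinet','tray','door')}
def cost(p):
    P=parts(p);t=0
    for n,c in cs.items():
        H={k:hull(c,v) for k,v in P.items()}
        H['tray']=H['lip'] if n=='side' else np.maximum(H['lip'],H['tray'])
        U=np.maximum.reduce([H[k] for k in('cabinet','tray','door')]);V=np.maximum.reduce([M[n,k] for k in('cabinet','tray','door')])
        w={'cabinet':0,'tray':1,'door':1}
        t+=3*(1-iou(U,V))+sum(w[k]*(1-iou(H[k],M[n,k])) for k in w)
    return t
best=None
for x0 in ([.48,.2,1.5,.08,1.5],[.48,.2,1.6,.06,1.6]):
    r=minimize(cost,x0,method='Nelder-Mead',options=dict(initial_simplex=[x0]+[np.add(x0,np.eye(5)[i]*[.02,.02,.1,.02,.1][i]) for i in range(5)],maxiter=500))
    print(r.fun,r.x.round(4))
    if best is None or r.fun<best.fun: best=r
np.save('p.npy',best.x)
for n,c in cs.items():
    im=cv2.resize(c['img'],None,fx=4,fy=4,interpolation=2)
    for k,W in parts(best.x).items():
        q=np.round(proj(c,W)*4+1.5).astype(int)
        for i in range(8):
            for j in(1,2,4):
                if i<i^j: cv2.line(im,q[i],q[i^j],(0,255,255) if k!='cabinet' else (0,255,0),1)
    a,b=(110,190) if n=='side' else (120,165)
    cv2.imwrite(f'pics/fit_{n}.png',im[a*4:(a+170)*4,b*4:(b+180)*4])
a=[cv2.imread(f'pics/fit_{n}.png') for n in cs]
cv2.imwrite('pics/fit.png',cv2.resize(np.hstack(a),(800,378),interpolation=3))
E
python3 fit.py
```

```text
1.950545310974121 [0.6071 0.2601 1.4553 0.1055 1.5612]
1.7912404537200928 [0.6123 0.2401 1.3967 0.0868 1.5038]
```

View pics/fit.png

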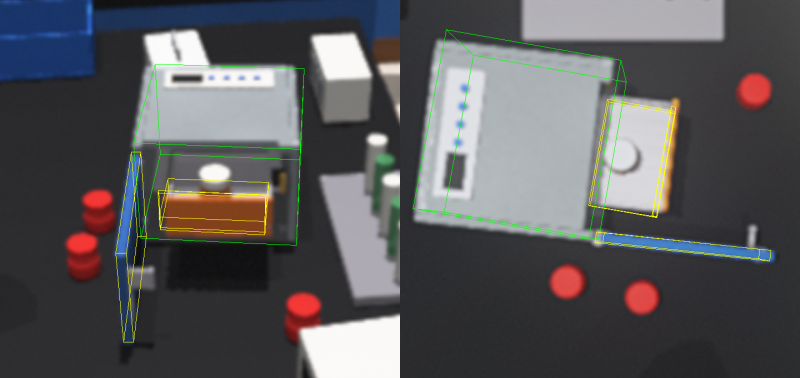

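The overlay shows the fit is about 10 px off, stuck in a local minimum. I'll switch to clicked corners.

```bash
python3 - <<'E'
import cv2
b=cv2.imread('pics/top0.png')
cv2.imwrite('pics/tc.png',cv2.resize(b[130:245,167:342],None,fx=4.5,fy=4.5,interpolation=2))
E
```

```text
(no output)
```

View pics/tc.png

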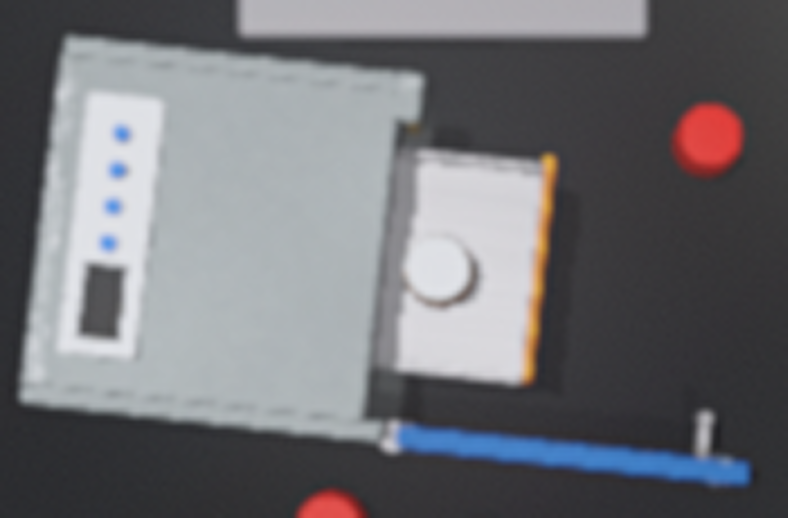

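The 4.5x crop of the top view (origin 167, 130) gives these points in crop pixels:
- Roof corners: (68, 36), (424, 75), (20, 403)
- Lip outer top edge: (557, 157) to (535, 384)
- Door free end: (750, 462) and (748, 486)
- Nose tip: (706, 410)

I'll fit these together with the side-view corners.

```bash
cat > fit2.py <<'E'
from h import *
from scipy.optimize import least_squares
cs={n:read_camera(n) for n in('side','top')}
D=lambda q:('d',q)
T=[(('c',(110,-120,175)),(68,36)),(('c',(-124,-120,175)),(424,75)),(('c',(110,120,175)),(20,403)),
 (('l',(-119,-75,147)),(557,157)),(('l',(-119,75,147)),(535,384)),(D((7,-232,165)),(750,462)),(D((-7,-232,165)),(748,486)),(D((38,-205,105)),(706,410))]
S=[(('c',(-110,120,175)),(215,228)),(('c',(-124,-120,175)),(470,228)),(('c',(110,120,175)),(237,104)),(('c',(110,-120,175)),(465,104)),
 (('l',(-119,75,147)),(258,310)),(('l',(-119,-75,147)),(430,308)),(('l',(-119,-75,82)),(428,372)),(('l',(-119,75,82)),(261,371)),(D((-7,-232,165)),(184,402)),(D((0,-232,10)),(200,542))]
L=[('top',a,(167+(u-1.75)/4.5,130+(v-1.75)/4.5)) for a,(u,v) in T]+[('side',a,(190+(u-1.25)/3.5,110+(v-1.25)/3.5)) for a,(u,v) in S]
def res(p):
    o=[]
    for n,(k,q),uv in L:
        q=np.array([q],float)/1000
        if k=='l': q[0,0]-=p[3]
        if k=='d': q=doorc(p[4],q)
        o+=list(proj(cs[n],cabw(p,q))[0]-uv)
    return np.array(o)
r=least_squares(res,[.6,.25,1.45,.09,1.5],loss='soft_l1');p=r.x;np.save('p.npy',p)
print(p.round(4));print(res(p).reshape(-1,2).round(1).tolist())
W=lambda q:cabw(p,np.array([q])/1000)[0].round(4)
print('lip',W((-119-p[3]*1000,0,144)),'mouth',W((-124,0,0)),'hinge',W((-132,116,165)),'edge',cabw(p,doorc(p[4],[[-.007,-.232,.165]]))[0].round(4),'nose',cabw(p,doorc(p[4],[[.038,-.205,.105]]))[0].round(4))
E
python3 fit2.py
```

```text
[0.6067 0.243  1.4671 0.0976 1.587 ]
[[-0.5, -0.6], [-0.4, -1.1], [0.8, -0.9], [-0.3, 0.4], [-0.6, -0.3], [0.2, 0.1], [0.1, -0.5], [0.3, 0.3], [-0.4, -2.2], [1.5, 0.0], [-1.8, -0.1], [-0.0, -0.4], [-0.3, 0.9], [-0.7, 1.4], [-0.4, -0.2], [-0.3, 0.1], [-0.8, 0.2], [0.5, 0.2]]
lip [0.5843 0.0275 0.144 ] mouth [0.5939 0.1196 0.    ] hinge [0.4777 0.1237 0.165 ] edge [ 0.443  -0.1058  0.165 ] nose [ 0.4909 -0.0844  0.105 ]
```

Residuals are about 1 px, so this fit is good. The lip is at (0.584, 0.028), it has 98 mm to travel, and +x of the cabinet is (0.10, 0.995) in the world. I'll lift, close the gripper, turn, and go in front of the lip.

```bash
python3 -m crank '[0,0,0,0,0,3.5,0, 0,0,0,0,0,3.5,0, 0,0,-0.037,2.3,3.1,0,0, 0,0,-0.037,2.3,3.1,0,0, 0,0,-0.037,2.3,3.1,0,0, 0,0,-0.037,2.3,3.1,0,0, 0,0,-0.037,2.3,3.1,0,0, 0,0,-0.037,2.3,3.1,0,0, 0,0,-0.037,2.3,3.1,0,0, 0,0,-0.037,2.3,3.1,0,0, 0,0,-0.037,2.3,3.1,0,0, 0,0,-0.037,2.3,3.1,0,0, 0,0,-0.037,2.3,3.1,0,0, 0,0,-0.037,2.3,3.1,0,0, 0,0,-0.037,2.3,3.1,0,0, 0,0,-0.037,2.3,3.1,0,0, 0,0,0,0,0,0,0, 0,0,0,0,0,0,0]'; cat > st.py <<'E'
from h import *
from scipy.spatial.transform import Rotation as R
s=get_state();r=R.from_quat(s['tool_rot']).as_matrix()
print('t',round(s['clock'],2),'pos',np.round(s['position'],4),'xang',np.arctan2(r[1,0],r[0,0]).round(3),'z',r[:,2].round(3),'F',np.round(s['force'],1),'g',round(s['gripper_width'],2),'q',np.round(s['qpos'],2))
E
python3 st.py
```

```text
clock: 3.4
position: [0.5578, -0.0346, 0.3025]
tool_rot: [0.999, -0.033, 0.002, -0.006]
force: [0.1, 0.2, 0.2]
gripper_width: -0.001
t 3.4 pos [ 0.5578 -0.0346  0.3025] xang -0.067 z [ 0.004  0.012 -1.   ] F [0.1 0.2 0.2] g -0.0 q [-0.07  0.2   0.21  1.57  0.01  3.14]
```

The last joint has reached its limit, so I'll turn the other way and push with the pad edges. Rotate +1.53, then descend.

```bash
python3 -m crank '[0,0,0.139,0.2,0.2,0,0, 0,0,0.139,0.2,0.2,0,0, 0,0,0.139,0.2,0.2,0,0, 0,0,0.139,0.2,0.2,0,0, 0,0,0.139,0.2,0.2,0,0, 0,0,0.139,0.2,0.2,0,0, 0,0,0.139,0.2,0.2,0,0, 0,0,0.139,0.2,0.2,0,0, 0,0,0.139,0.2,0.2,0,0, 0,0,0.139,0.2,0.2,0,0, 0,0,0.139,0.2,0.2,0,0, 0,0,0,0,0,-3,0, 0,0,0,0,0,-3,0, 0,0,0,0,0,-3,0, 0,0,0,0,0,-3,0, 0,0,0,0,0,-3,0, 0,0,0,0,0,-2,0, 0,0,0,0,0,0,0]' >/dev/null; python3 st.py
```

```text
t 5.2 pos [ 0.5668 -0.0307  0.1342] xang 1.494 z [-0.002  0.    -1.   ] F [-0.9  0.4 -0.6] g -0.0 q [-0.05  0.22 -0.13  1.21 -0.    1.59]
```

```bash
python3 -m crank '[0,0,-0.013,0.7,0.9,-0.7,0, 0,0,-0.013,0.7,0.9,-0.7,0, 0,0,0,0.05,0.5,0,0, 0,0,0,0.05,0.5,0,0, 0,0,0,0.05,0.5,0,0, 0,0,0,0.05,0.5,0,0, 0,0,0,0.05,0.5,0,0, 0,0,0,0.05,0.5,0,0, 0,0,0,0.05,0.5,0,0, 0,0,0,0.05,0.5,0,0]'; python3 st.py
```

```text
clock: 6.2
position: [0.5881, 0.0285, 0.1267]
tool_rot: [0.745, 0.667, 0.002, 0.003]
force: [0.3, -2.9, 0.4]
gripper_width: 0.003
t 6.2 pos [0.5881 0.0285 0.1267] xang 1.461 z [ 0.007 -0.003 -1.   ] F [ 0.3 -2.9  0.4] g 0.0 q [ 0.05  0.26 -0.11  1.2  -0.    1.73]
```

In contact at about 2.9 N, which matches sliding friction. Continuing.

```bash
python3 -m crank '[0,0,0,0.05,0.6,-0.1,0, 0,0,0,0.05,0.6,-0.1,0, 0,0,0,0.05,0.6,-0.1,0, 0,0,0,0.05,0.6,-0.1,0, 0,0,0,0.05,0.6,-0.1,0, 0,0,0,0.05,0.6,0,0, 0,0,0,0.05,0.6,0,0, 0,0,0,0.05,0.6,0,0, 0,0,0,0.05,0.6,0,0, 0,0,0,0.05,0.6,0,0, 0,0,0,0.05,0.5,0,0, 0,0,0,0.05,0.4,0,0, 0,0,0,0,0.3,0,0, 0,0,0,0,0.2,0,0]'; python3 st.py
```

```text
clock: 7.6
position: [0.5954, 0.1092, 0.1217]
tool_rot: [0.745, 0.667, 0.002, 0.004]
force: [0.7, -3.0, 0.3]
gripper_width: 0.001
t 7.6 pos [0.5954 0.1092 0.1217] xang 1.46 z [ 0.009 -0.004 -1.   ] F [ 0.7 -3.   0.3] g 0.0 q [ 0.18  0.29 -0.08  1.2  -0.01  1.87]
```

```bash
python3 -m crank '[0,0,0,0,0.2,0,0, 0,0,0,0,0.2,0,0]'; python3 -m crank '[0,0,0,0,0.15,0,0, 0,0,0,0,0.15,0,0]'; python3 -m crank '[0,0,0,0,0.15,0,0]'
```

```text
clock: 7.8
position: [0.5953, 0.1134, 0.1216]
tool_rot: [0.745, 0.667, 0.002, 0.004]
force: [2.1, -2.4, 0.7]
gripper_width: -0.004
clock: 8.0
position: [0.5952, 0.1165, 0.1216]
tool_rot: [0.745, 0.667, 0.002, 0.004]
force: [0.7, -2.4, -0.0]
gripper_width: -0.002
clock: 8.1
position: [0.5952, 0.1181, 0.1215]
tool_rot: [0.745, 0.667, 0.002, 0.004]
force: [1.9, -2.0, -0.6]
gripper_width: -0.0
```

```bash
for i in 1 2; do python3 -m crank '[0,0,0,0,0.12,0,0]'|sed -n 2,4p; done
```

```text
position: [0.5952, 0.1193, 0.1215]
tool_rot: [0.745, 0.667, 0.002, 0.004]
force: [0.5, -2.3, 2.0]
position: [0.5952, 0.1195, 0.1215]
tool_rot: [0.745, 0.667, 0.001, 0.005]
force: [0.5, -9.2, 1.4]
```

Hard stop reached at 9 N, so the tray is fully home. Back off and lift, then look.

```bash
python3 -m crank '[0,0,0,0,-1,0,0, 0,0,0,0,-2,0,0, 0,0,0,0,-2.5,0,0, 0,0,0,0,0,2,0, 0,0,0,0,0,4,0, 0,0,0,0,0,4,0, 0,0,0,0,0,3,0, 0,0,0,-3,-3,0,0, 0,0,0,-4,-3.5,0,0, 0,0,0,-4,-3.5,0,0, 0,0,0,-4,-3.5,0,0, 0,0,0,-4,-2,0,0, 0,0,0,-2,0,0,0]'>/dev/null; python3 st.py; python3 - <<'E'
from h import *
p=np.load('p.npy');p[3]=-.006
cs={n:read_camera(n) for n in('side','top')}
o=[]
for n,(a,b) in {'side':(120,200),'top':(135,170)}.items():
    im=cv2.resize(cs[n]['img'],None,fx=3,fy=3,interpolation=2)
    q=np.round(proj(cs[n],parts(p)['door'])*3+1).astype(int)
    for i in range(8):
        for j in(1,2,4):
            if i<i^j: cv2.line(im,q[i],q[i^j],(0,255,255),1)
    o.append(im[a*3:(a+150)*3,b*3:(b+133)*3] if n=='side' else cv2.resize(im[a*3:(a+115)*3,b*3:(b+170)*3],(400,271)))
h=np.zeros((450,799,3),np.uint8);h[:,:399]=o[0][:,:399];h[:271,399:]=o[1];cv2.imwrite('pics/a1.png',h)
# tool path for closing: tool x ang
ta=1.46;c0=1.467
for th in list(np.arange(1.587,.0,-.1))+[.08,0]:
    n=np.array([np.cos(c0-th),np.sin(c0-th)])
    t=np.array([np.cos(ta),np.sin(ta)]);u=np.array([-t[1],t[0]])
    h_=.011*abs(n@t)+.0145*abs(n@u)
    w=cabw(p,doorc(th,[[-.007-h_,-.200,0]]))[0];print(round(th,2),w[:2].round(3),round(h_,4))
E
```

```text
t 9.6 pos [ 0.3813 -0.0891  0.2525] xang 1.466 z [ 0.003  0.008 -1.   ] F [0.1 0.8 0.4] g 0.0 q [-0.24 -0.13 -0.24  1.45  0.01  1.44]
1.59 [ 0.432 -0.072] 0.0146
1.49 [ 0.451 -0.076] 0.0154
1.39 [ 0.47  -0.078] 0.0163
1.29 [ 0.49  -0.077] 0.017
1.19 [ 0.509 -0.075] 0.0176
1.09 [ 0.529 -0.071] 0.018
0.99 [ 0.548 -0.065] 0.0182
0.89 [ 0.566 -0.057] 0.0182
0.79 [ 0.584 -0.048] 0.018
0.69 [ 0.601 -0.036] 0.0177
0.59 [ 0.616 -0.022] 0.0171
0.49 [ 0.631 -0.007] 0.0165
0.39 [0.643 0.01 ] 0.0156
0.29 [0.654 0.028] 0.0146
0.19 [0.663 0.047] 0.0134
0.09 [0.67  0.067] 0.0121
0.08 [0.671 0.068] 0.012
0 [0.675 0.085] 0.0111
```

View pics/a1.png

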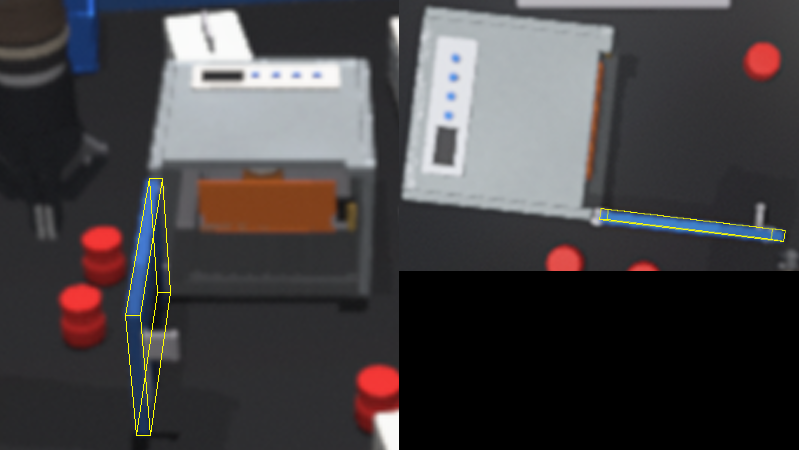

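The picture shows the orange lip inside the mouth at (266, 205), the pot's top still showing upright behind it at (262, 172), and the door outline matching the fit. Now I'll go down on the robot side of the door and swing it shut.

```bash
python3 -m crank '[0,0,0,0.3,0.3,-3,0, 0,0,0,0.3,0.3,-3.5,0, 0,0,0,0.3,0.3,-3.5,0, 0,0,0,0.3,0.3,-3,0, 0,0,0,0.3,0.2,-1,0, 0,0,0,0,0,-0.3,0, 0,0,0,0.8,0,0,0, 0,0,0,0.8,0,0,0, 0,0,0,0.8,0,0,0, 0,0,0,0.8,0,0,0]'|sed -n 2,4p; python3 st.py
```

```text
position: [0.4371, -0.0725, 0.1112]
tool_rot: [0.742, 0.67, 0.01, 0.001]
force: [-0.4, 1.0, 0.2]
t 10.7 pos [ 0.4371 -0.0725  0.1112] xang 1.469 z [ 0.017  0.012 -1.   ] F [-0.4  1.   0.2] g -0.0 q [-0.17 -0.01 -0.45  1.12  0.01  1.5 ]
```

```bash
python3 -m crank '[-0.012,0.017,0,1,-0.1,0.3,0, 0,0,0,1,-0.1,0.3,0, 0,0,0,1.1,-0.1,0.2,0, 0,0,0,1.1,-0.1,0.1,0, 0,0,0,1.1,0,0,0, 0,0,0,1,0.2,0,0, 0,0,0,1,0.2,0,0, 0,0,0,1,0.2,0,0, 0,0,0,1,0.2,0,0, 0,0,0,1,0.2,0,0, 0,0,0,1,0.2,0,0, 0,0,0,0.9,0.5,0,0, 0,0,0,0.9,0.5,0,0, 0,0,0,0.9,0.5,0,0, 0,0,0,0.9,0.5,0,0]' >/dev/null; python3 st.py
```

```text
t 12.2 pos [ 0.6003 -0.0422  0.1224] xang 1.468 z [ 0.003  0.001 -1.   ] F [-2.2  0.8  2.6] g 0.0 q [-0.07  0.29 -0.08  1.2   0.    1.6 ]
```

```bash
python3 -m crank '[0,0,0,0.8,0.9,0,0, 0,0,0,0.8,0.9,0,0, 0,0,0,0.7,0.8,0,0, 0,0,0,0.7,0.8,0,0, 0,0,0,0.6,0.8,0,0, 0,0,0,0.6,0.8,0,0, 0,0,0,0.5,0.8,0,0, 0,0,0,0.4,0.7,0,0]' >/dev/null; python3 st.py
```

```text
t 13.0 pos [0.6562 0.028  0.1216] xang 1.468 z [ 0.002 -0.001 -1.   ] F [-1.2 -1.3  0. ] g 0.0 q [ 0.04  0.39  0.07  1.24 -0.    1.72]
```

```bash
python3 -m crank '[0,0,0,0.3,0.6,0,0, 0,0,0,0.3,0.6,0,0, 0,0,0,0.2,0.5,0,0, 0,0,0,0.1,0.4,0,0]' |sed -n 2,4p;for i in 1 2 3; do python3 -m crank '[0,0,0,0.05,0.2,0,0]'|sed -n '2p;4p'; done
```

```text
position: [0.6663, 0.0511, 0.1214]
tool_rot: [0.742, 0.67, 0.0, 0.002]
force: [0.1, -2.2, 0.9]
position: [0.667, 0.0534, 0.1215]
force: [-1.1, -1.8, -0.0]
position: [0.6675, 0.0554, 0.1215]
force: [0.4, -1.7, 0.7]
position: [0.6681, 0.0572, 0.1215]
force: [-0.4, -5.2, 0.4]
```

The roller is met at y ≈ 0.057, force rising. Continue in small steps, one at a time with readings.

```bash
for i in 1; do python3 -m crank '[0,0,0,0,0.15,0,0]'|sed -n '2p;4p';python3 -m crank '[0,0,0,0,0.15,0,0]'|sed -n '2p;4p';python3 -m crank '[0,0,0,0,0.15,0,0]'|sed -n '2p;4p'; done
```

```text
position: [0.6681, 0.0575, 0.1215]
force: [-0.3, -8.5, 0.5]
position: [0.6681, 0.0575, 0.1215]
force: [-0.3, -8.0, 1.1]
position: [0.668, 0.0573, 0.1216]
force: [-1.3, -6.6, 0.9]
```

```bash
python3 -m crank '[0,0,0,0,0.22,0,0]'|sed -n '2p;4p';python3 -m crank '[0,0,0,0,0.26,0,0]'|sed -n '2p;4p'
```

```text
position: [0.668, 0.0573, 0.1216]
force: [-0.4, -9.2, 0.6]
position: [0.668, 0.0573, 0.1217]
force: [-1.0, -12.2, 0.6]
```

```bash
python3 -m crank '[0,0,0,0,0.26,0,0]'|sed -n '2p;4p'
```

```text
position: [0.668, 0.0571, 0.1217]
force: [-0.4, -11.0, 0.3]
```

```bash
python3 -m crank '[0,0,0,0,0.32,0,0]'|sed -n '2p;4p'
```

```text
position: [0.668, 0.0573, 0.1218]
force: [-0.3, -12.2, -0.1]
```

```bash
python3 -m crank '[0,0,0,0,0.36,0,0]'|sed -n '2p;4p'; python3 - <<'E'
from h import *
cs={n:read_camera(n) for n in('side','top')}
a=cv2.resize(cs['side']['img'][120:270,220:353],None,fx=3,fy=3,interpolation=2);b=cv2.resize(cs['top']['img'][130:260,190:323],None,fx=3,fy=3,interpolation=2)
h=np.zeros((450,798,3),np.uint8);h[:,:399]=a;h[:390,399:]=b;cv2.imwrite('pics/a2.png',h)
E
```

```text
position: [0.6682, 0.058, 0.1219]
force: [1.1, -9.8, -0.8]
```

View pics/a2.png

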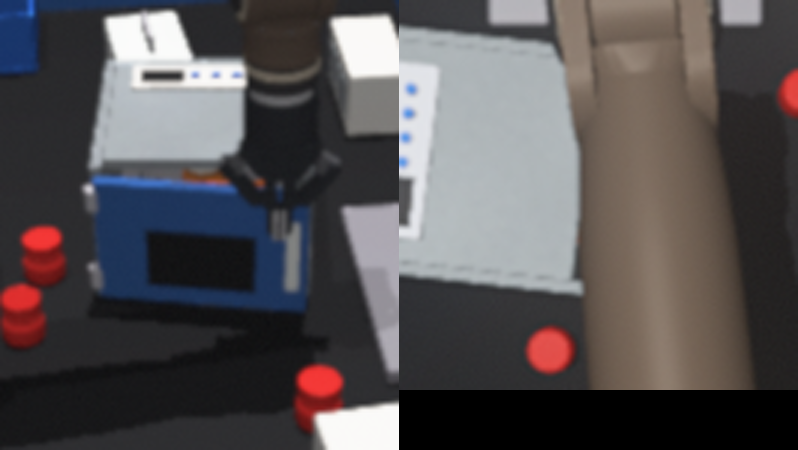

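The door is nearly shut with the closed fingers on its outer face at (280, 220), and nothing else is touching. It has started to give, so I keep pressing gently.

```bash
python3 -m crank '[0,0,0,0,0.3,0,0]'|sed -n '2p;4p';python3 -m crank '[0,0,0,0,0.36,0,0]'|sed -n '2p;4p'
```

```text
position: [0.6676, 0.06, 0.1221]
force: [0.6, -5.8, 0.2]
position: [0.6676, 0.0624, 0.1222]
force: [0.8, -3.7, 0.2]
```

It gave way; following to the seat.

```bash
for i in 1 2; do python3 -m crank '[0,0,0,0,0.2,0,0]'|sed -n '2p;4p';done
```

```text
position: [0.6676, 0.0645, 0.1223]
force: [0.3, -0.3, -0.2]
position: [0.6676, 0.067, 0.1224]
force: [0.4, -0.1, 0.2]
```

```bash
for i in 1 2; do python3 -m crank '[0,0,0,0,0.2,0,0]'|sed -n '2p;4p';done
```

```text
position: [0.6678, 0.0691, 0.1225]
force: [0.8, -4.6, 0.2]
position: [0.6679, 0.0702, 0.1225]
force: [0.7, -7.8, -0.6]
```

The force fell to zero as the door was drawn in, then met the buffer. That is the click. Now back off and check that it stays shut.

```bash
python3 -m crank '[0,0,0,0,-0.3,0,0, 0,0,0,0,-0.8,0,0, 0,0,0,0,-2,0,0, 0,0,0,0,-3,0,0, 0,0,0,0,-3,1,0, 0,0,0,0,-1,4,0, 0,0,0,0,0,4,0, 0,0,0,-3,-3,3,0, 0,0,0,-4,-3,0,0, 0,0,0,-4,-3,0,0, 0,0,0,-4,-3,0,0, 0,0,0,-4,-3,0,0, 0,0,0,-4,-3,0,0, 0,0,0,-4,-3,0,0, 0,0,0,-4,-3,0,0, 0,0,0,0,0,0,0, 0,0,0,0,0,0,0]'>/dev/null; python3 st.py; python3 - <<'E'
from h import *
cs={n:read_camera(n) for n in('side','top')}
a=cv2.resize(cs['side']['img'][120:270,220:353],None,fx=3,fy=3,interpolation=2);b=cv2.resize(cs['top']['img'][130:260,190:323],None,fx=3,fy=3,interpolation=2)
h=np.zeros((450,798,3),np.uint8);h[:,:399]=a;h[:390,399:]=b;cv2.imwrite('pics/a3.png',h)
p=np.load('p.npy')
for th in(0,.08,.16): print(th,{n:(proj(c,cabw(p,doorc(th,[[-.007,-.232,.165]])))[0]).round(1) for n,c in cs.items()})
for k in('spare_pot','beaker','reagent','case','driver','dish'):
    print(k,[(n,[int(v) for v in d[0]['bbox']]) for n in cs for d in [silhouettes(k,n)] if d])
E
```

```text
t 16.9 pos [ 0.3529 -0.2726  0.2426] xang 1.453 z [ 0.01  -0.031 -0.999] F [ 1.2  0.  -0.1] g 0.01 q [-0.65 -0.05 -0.19  1.39 -0.02  1.04]
0 {'side': array([324.3, 180.1]), 'top': array([265.5, 147.7])}
0.08 {'side': array([324.2, 183.3]), 'top': array([271.7, 148.8])}
0.16 {'side': array([323.5, 186.7]), 'top': array([277.7, 150.3])}
spare_pot [('side', [201, 292, 217, 317]), ('top', [370, 256, 388, 276])]
beaker [('side', [259, 321, 286, 363]), ('top', [414, 207, 438, 224])]
reagent [('side', [310, 287, 337, 336]), ('top', [392, 165, 420, 187])]
case [('side', [271, 174, 311, 180]), ('top', [84, 185, 140, 221])]
driver [('side', [262, 380, 340, 407]), ('top', [453, 178, 467, 229])]
dish [('side', [235, 289, 267, 316]), ('top', [364, 219, 388, 242])]
```

View pics/a3.png

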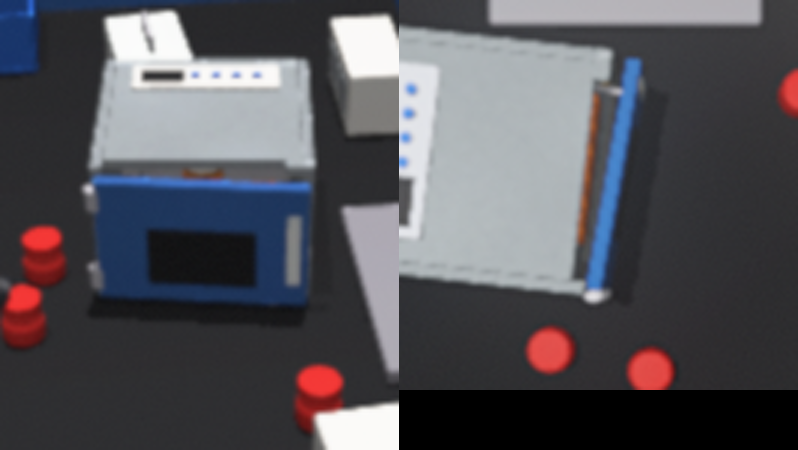

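The door free edge is at top pixel ≈ (270, 150), which means θ ≈ 0.06 rad, and it has held for over 1 s with nothing touching it. The pot top shows upright behind the lip. The driver's box moved a little between reports, so I'll check that by colour.

```bash
python3 - <<'E'
from h import *
for n,(l,t,r,b) in {'top':(440,160,480,235),'side':(255,370,355,415)}.items():
    for im in(cv2.imread(f'pics/{n}0.png'),read_camera(n)['img']):
        i=im[t:b,l:r].astype(int);m=(i[...,2]>110)&(i[...,1]<70);y,x=np.nonzero(m);print(n,m.sum(),x.mean()+l,y.mean()+t)
im=read_camera('top')['img'][147:158,255:285].astype(int);m=(im[...,0]>130)&(im[...,2]<90);y,x=np.nonzero(m);print('door edge right px',x.max()+255)
hand_in()
E
```

```text
top 222 463.0900900900901 211.67117117117118
top 219 463.08675799086757 211.8904109589041
side 391 283.3938618925831 398.12787723785164
side 388 283.6082474226804 398.1340206185567
door edge right px 270
the job is handed in; nothing more can be done
```

I pushed the tray fully home with the pot still upright on it, then shut the door until it clicked onto its catch. The job was handed in at about 17 s on the robot's clock.

- **Tray:** I pushed the orange lip in along the cabinet's axis at 2–3 N and felt the hard stop at 9 N.
- **Pot:** After the push, and again at the end, its top showed level behind the lip. I could only see the top, not the whole pot.
- **Door:** I swung it shut from outside and pressed in small steps. The highest force I read was 12 N. It gave way, the force fell to zero, then rose to 8 N on the buffer.
- **Staying shut:** After I backed off, the door rested at about 0.06 rad. It held there for over a second with nothing touching it.
- **Other things on the bench:** The spare pot, beaker, reagent bottle and dish showed the same positions to within a few pixels.
- **Checks that disagreed:**
    - The network's box for the screwdriver moved by up to 10 pixels. A colour check put its handle within 0.3 pixel of where it started.
    - The network's side-view box for the case was a false report. The top view and the picture show the case in place.
    - My first automatic fit of the cabinet pose was about 10 pixels off. I replaced it with a corner fit good to about 1–2 pixels.

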